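Clamp a sample tube in the mixer cradle

ROBOT

A 6-joint arm with a two-finger parallel gripper is mounted at the origin on the work surface. World frame = base frame: x ahead of the robot, y to its left, z up, the work surface at z = 0. Lengths are in m, angles in rad, forces in N, time in s.
With the tool pointing down it reaches from about 0.25 to 0.725 m from the base axis. Payload 9.7 kg.
Tool frame: the origin (TCP) lies midway between the tips of the shut fingers; the grasp point (between the pads) lies 19 mm behind it (r.pinch_z is the distance from the TCP to the grasp point, in m); z points along the fingers, x is the direction in which the jaws open and shut, and the axes are right-handed (so a half turn about z gives the same grasp; the last joint's range is limited). The gripper opens to 85 mm and grips with 20 to 120 N. Pads are 22 mm wide; open, the fingers measure 114 mm over their backs; the gripper's body (76 mm by 85 mm) begins 54 mm behind the grasp point. The pads swing forward as they close: fully open they stand 13 mm farther back than shut.
Start: joints at [1.306, 0.087, 0.176, 1.66, 0, 1.571], TCP at [0.144, 0.531, 0.231] pointing down, gripper open.
Joint ranges: [-3.13, 3.13], [-0.85, 1.81], [-1.15, 1.24], [-2.2, 2.28], [-1.44, 1.52], [-3.14, 3.14]. Speed limits (rad/s): [2.22, 2.22, 2.57, 3.14, 3.14, 3.14].

INTERFACE

Orientations are given as a unit quaternion [x, y, z, w].
In Python, from bench import observe, viewer, order, r gives the robot as it stands.
- The arm moves only by the tool drive_tool, never from a script. Its argument "moves" is text: rows parted by semicolons, each of 7 numbers parted by spaces: the turn, a rotation vector about the tool's x, y, z in units of 6 degrees (1.0 is 6 degrees), then the shift along the tool's x, y, z in units of 25 mm (1.0 is 25 mm), then the opening, from 0 (shut) to 1 (fully open). A call has 1 to 10 rows; each row is the pose to reach, as a shift and turn from the pose commanded when the call began, along the tool's axes at that moment; what a row does not reach only later rows make up. A row lasts 1/8 s, in which the tool goes at most 62.5 mm and 10.7 degrees, less where a joint would pass 70% of its speed; a pose out of reach is approached as far as the arm can. A call with a gripper value outside its range is refused whole. The fingers move at their own pace and stop on an object; "squeeze" is the grip in N (left out, the last holds). Time passes only in rows, so rows that repeat a pose let the fingers close. It gives the time, the measured TCP pose, the force and the opening at its end, in the units of the state.
- observe(): the state, without advancing time (a new reading comes with each control period).
- viewer.camera(name): name is "side" or "top" or "wrist"; returns a dict with "img" (420x560x3 uint8, red, green, blue), "fx", "fy", "cx", "cy" (pixels), "R" (3x3) and "t" (3): a world point X has camera coordinates R X + t. Camera axes: x right, y down, z forward; pixel columns grow to the right and rows downward; lengths in m; the calibration is good to about 2 mm. The wrist camera is an equidistant fisheye: a pixel r from the principal point sees the ray r / f radians off the axis. A picture is of the moment at which its call begins. There is no depth.
- order.job_done(): hands the job in, once; it reports no verdict.
The state is a dict: "t": time; "qpos": joint angles; "qd": joint speeds; "effort": joint torques, N m; "tool_pos": TCP position; "ee_rot": TCP orientation; "contact_force": force on the tool from outside, world axes, zero at the start; "torque": the same for the moment, N m; "gripper_width": finger opening in m.
Only numpy, scipy, OpenCV 4.12 (cv2) and the standard library are available. Lean on these libraries where they do the work, as an engineer would, in place of code of your own. Each camera call takes 0.05 s, during which the arm holds its last target.

TASK

Load the wide sample tube into the tube mixer: lower it gently into the two V supports, barrel centred between them so that the cap hangs clear, and let go while the keeper is still open. Then tip the hinged keeper over onto it and press the keeper's free end down until its thin lip snaps fully home in the sprung clip. Leave the other things where they are.

Things in the scene. Friction and masses are not known exactly. Their poses are not given: they have to be found in the camera images.
- tube: The wide sample tube, the thick one of three on the wire rest: white barrel 30 mm in diameter, 100 mm long, grey cap (35 mm dia., 16 mm) at one end, tapered tip (10 mm) at the other; about 60 g. Origin on the axis at mid-barrel, x axis towards the cap. Its axis lies 33 mm above the table on two wires that reach 13 mm to either side of it; fingers pass beside them to 8 mm above the table. Places are 65 mm apart.
- mixer: The tube mixer: fixed grey base, 80 (x) by 226 mm (y), 20 mm high; origin under the cradle's middle at table height, z up. Cradle: two aluminium 90-degree V supports 14 mm long, centred 29 mm either side of the middle along y, 44 mm free between them for fingers; arms reach 25 mm to each side, 61 mm high. The tube lies along y. Keeper hinge at y = +90 mm, clip at y = -98 mm.
- cradle (a point): Where the middle of the barrel belongs: on the axis of a seated wide tube, midway between the V supports, 58 mm above the table. Axes as the mixer's.
- clip (a point): Mouth of the sprung edge clip at the mixer's -y end: two upright steel leaves 40 mm wide (along x) with round noses 10 mm thick, 4 mm apart, that part along y as the lip's rim enters and close again over it. The point lies midway between the noses, 65 mm above the table.
- keeper (a joint): Hinge angle of the keeper, rad: 0 = closed, fully home in the clip (hard stop); about 1.57 = bar upright; 1.8 = fully open, leaning away from the cradle. Stiff hinge: it stays put between 1.1 and 1.75; pushed below about 0.9 it falls slowly and rests unlatched on the clip's noses at about 0.06. From there about 10 to 15 N down on the free end snaps it in; the clip then holds it at 0 to 0.01.
- keeper_end (a point): The place to press: on the keeper's outer face (its top when closed) near the free end, straight above the lip, 188 mm along the bar from the hinge. 86 mm above the table at joint 0; moves with the keeper. In its frame the bar runs along -y from the hinge, z is that face's outward normal. The lip: thin steel edge 4 mm thick, 36 mm wide, with a rounded 8 mm rim, hanging 25 mm below the bar.
- keeper_hinge (a point): The keeper's hinge axis (along the mixer's x), 62 mm above the table, between two posts 72 mm high. The keeper is a flat aluminium bar, 40 mm wide, 6 mm thick, 120 g, reaching 196 mm from the axis, its outer face offset 24 mm from the axis; a small sprung rubber pad under its middle presses the tube when closed. Its frame turns with the keeper.
- slim_a: Slim tube, 16 mm diameter, 116 mm long, lying on the wire rest; origin on its axis. Leave alone.
- slim_b: Another slim tube like slim_a. Leave alone.
- reagent: Amber bottle, 64 mm diameter, 130 mm tall, origin under its centre. Leave alone.
- jar: Low capped jar, 64 mm diameter, 75 mm tall, origin under its centre. Leave alone.
- marker: Marker pen lying on the table, 130 mm long, 12 mm thick. Leave alone.
- tipbox: Open grey partitioned tray, 85 by 120 mm, 50 mm high, origin under its centre. Leave alone.
- beaker: White open cup, 70 mm diameter, 90 mm tall, origin under its centre. Leave alone.
Not all that is in view belongs to the job. Leave any yellow look-alike of the mixer alone.

How it is judged:
On the way, in this order (a step that is already met when the one before it is completed fails the run):
1. the wide tube lies centred in both V supports, let go, with the keeper still open (x of tube in the frame of cradle between -0.003 and 0.003 m and y of tube in the frame of cradle between -0.01 and 0.01 m and z of tube in the frame of cradle between -0.003 and 0.003 m and angle between the x axis of tube and the y axis of mixer, either way round below 0.05 rad and value of joint keeper above 0.6 rad and contact force between the fingers and tube below 0.05 N and linear speed of tube below 0.02 m/s), for 0.2 s.
2. the keeper's lip is snapped fully home in the clip (value of joint keeper below 0.015 rad), for 0.2 s.
At the end, for the whole second after the job is handed in: The keeper is closed and held by the clip (joint below 0.015 rad) and the wide tube lies at rest in the V supports under it: its middle within 3 mm of the cradle point across and in height and within 10 mm along the cradle, its axis within 0.05 rad of the cradle's (x of tube in the frame of cradle between -0.003 and 0.003 m and y of tube in the frame of cradle between -0.01 and 0.01 m and z of tube in the frame of cradle between -0.003 and 0.003 m and angle between the x axis of tube and the y axis of mixer, either way round below 0.05 rad and value of joint keeper below 0.015 rad and linear speed of tube below 0.01 m/s); the robot touches nothing.
It fails at once if the tube is rammed into the mixer (contact force between tube and mixer above 40 N).
It fails at once if the tube is dropped into the cradle from a height (distance between tube and cradle below 0.03 m and linear speed of tube above 0.5 m/s).
It fails at once if another thing on the table or the rest is moved by more than 30 mm (distance of any of slim_a, slim_b, reagent, jar, marker, tipbox, beaker from where it was at the start of the episode above 0.03 m).
It also fails if it takes over 54 s, if anything falls off the work surface, if the arm or the gripper's body presses on something with over 40 N, if the wrist force passes 120 N, or if a joint passes its speed limit or range.

## Working session

There is one attempt and no reset: what is moved stays moved. The work goes in short steps, Python scripts to look and compute and a tool call to move; the robot and the scene stay as the last step left them, time stands still between calls to the robot, and variables do not carry over. Pictures are saved under pics/ and viewed, and the job is handed in when it is done.

Besides the shell and the picture viewer there is one more tool, called by a JSON object that holds its "fn" and its "kwargs". drive_tool: Moves the arm, as the interface text tells. Its arguments: {"type":"object","properties":{"moves":{"type":"string"},"squeeze":{"type":"number"}},"required":["moves"]}

```bash
mkdir -p pics; ls
python3 - <<'E'
from bench import observe, viewer, order, r
import cv2,numpy as np
print(observe(), r.pinch_z)
for n in ["side","top","wrist"]:
    c=viewer.camera(n); cv2.imwrite(f"pics/{n}0.png",c["img"][:,:,::-1]); print(n,{k:np.round(c[k],4).tolist() for k in c if k!="img"})
    np.savez(f"{n}0.npz",**c)
E
```

```text
pics
{'t': 0.0, 'qpos': array([ 1.30600673e+00,  8.74801418e-02,  1.75106653e-01,  1.65976617e+00,
       -2.78817863e-05,  1.57076542e+00]), 'qd': array([-0.00013326,  0.00080971, -0.00166029,  0.00080552, -0.00047636,
       -0.0003414 ]), 'effort': array([ 3.46023926e-04, -5.20386565e+01,  4.64803433e+01,  1.63040293e-02,
       -6.54264022e-05, -3.09466778e-06]), 'tool_pos': array([0.14388774, 0.53061395, 0.23055792]), 'ee_rot': array([ 7.94253040e-01,  6.07586748e-01, -5.25015881e-04,  4.19152076e-04]), 'contact_force': array([-0.54557941, -0.02422837,  0.00661335]), 'torque': array([ 0.01081229, -0.03009499,  0.02134283]), 'gripper_width': 0.08519189252606937} 0.0187
side {'fx': 395.9267, 'fy': 395.9267, 'cx': 282.3846, 'cy': 209.1207, 'R': [[0.8301, -0.5575, 0.0129], [-0.2826, -0.4406, -0.8521], [0.4808, 0.7036, -0.5233]], 't': [-0.3574, 0.2163, 0.7543]}
top {'fx': 415.7969, 'fy': 415.7969, 'cx': 284.8404, 'cy': 216.674, 'R': [[-0.0089, -1.0, 0.0032], [-0.9934, 0.0085, -0.1146], [0.1146, -0.0042, -0.9934]], 't': [0.0091, 0.4656, 1.0305]}
wrist {'fx': 325.1923, 'fy': 325.1923, 'cx': 279.1098, 'cy': 207.3381, 'R': [[0.2613, 0.9653, -0.0011], [0.9275, -0.2508, 0.2771], [0.2672, -0.0734, -0.9608]], 't': [-0.5493, -0.0351, 0.3775]}
```

View pics/top0.png

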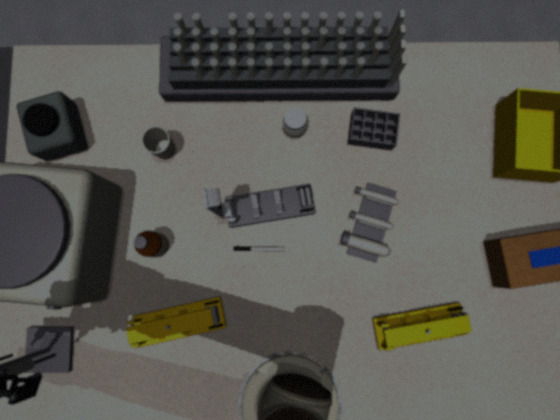

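View pics/side0.png

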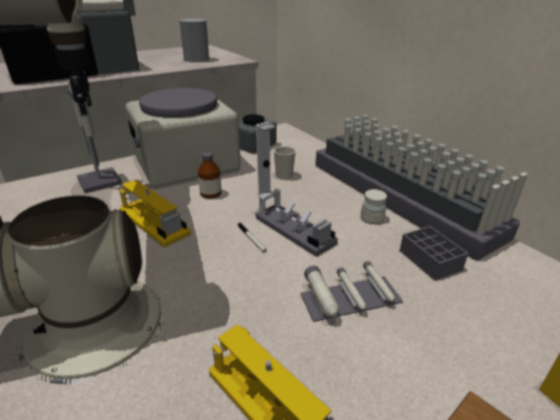

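View pics/wrist0.png

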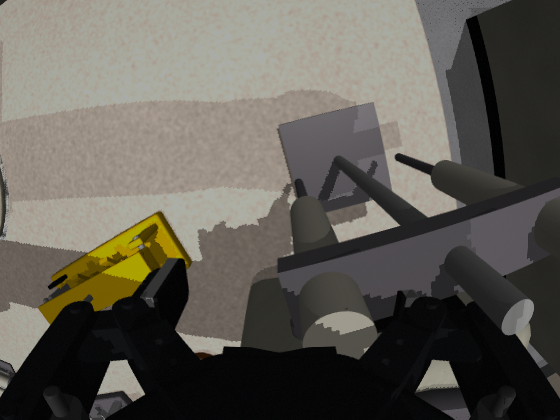

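The top view shows the grey mixer at about (270,205) with its keeper standing at (213,199). The wire rest has three tubes at (375,195), (370,220) and (366,245). The yellow look-alikes at (177,320) and (421,326) are to be left alone. Of the three tubes, the lower one at (366,245) is clearly the thickest; I'll confirm that in a crop.

Run:
```python
import cv2,numpy as np
a=cv2.imread("pics/top0.png")
c1=cv2.resize(a[170:270,190:330],None,fx=5.6,fy=5.6,interpolation=cv2.INTER_CUBIC)
c2=cv2.resize(a[170:270,325:415],None,fx=6,fy=6,interpolation=cv2.INTER_CUBIC)
cv2.imwrite("pics/c1.png",np.clip(c1*1.6,0,255).astype(np.uint8)); cv2.imwrite("pics/c2.png",np.clip(c2*1.6,0,255).astype(np.uint8))
s=cv2.imread("pics/side0.png")
c3=cv2.resize(s[110:330,230:420],None,fx=2.7,fy=2.7,interpolation=cv2.INTER_CUBIC);cv2.imwrite("pics/c3.png",np.clip(c3*1.6,0,255).astype(np.uint8))
```

```text
(no output)
```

View pics/c1.png

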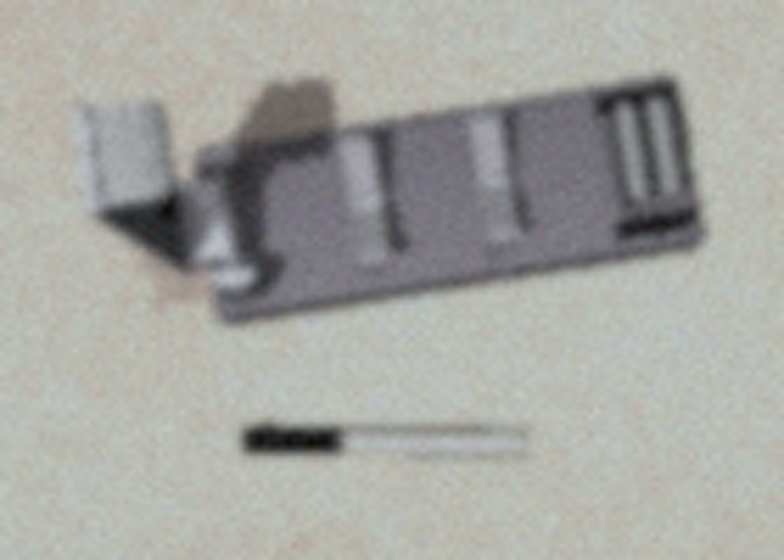

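View pics/c2.png

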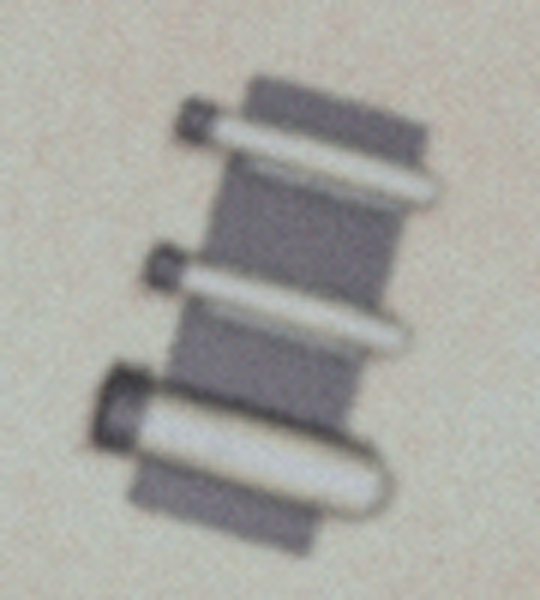

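View pics/c3.png

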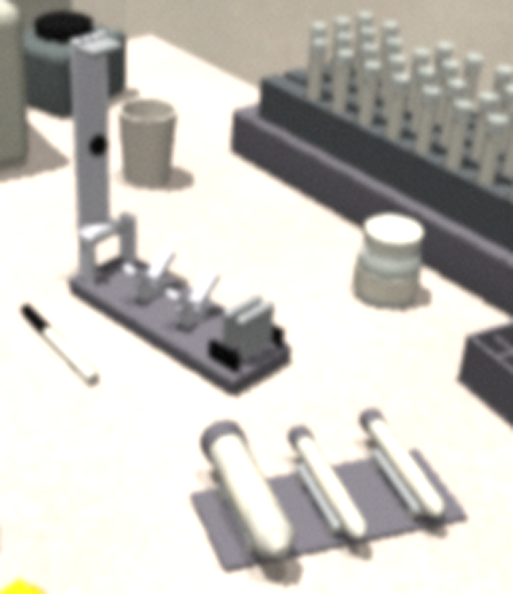

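The crop confirms the wide tube: thick barrel at about (368,245) with its cap on the left at (346,238). It is roughly twice as wide as the two slim ones. Next I'll measure it.

```bash
cat > h.py <<'E'
import cv2,numpy as np
def load(n): return dict(np.load(n))
def ray(c,uv,z):
    uv=np.atleast_2d(uv).astype(float)
    d=np.c_[(uv[:,0]-c['cx'])/c['fx'],(uv[:,1]-c['cy'])/c['fy'],np.ones(len(uv))]
    R,t=c['R'],c['t']; o=-R.T@t; d=d@R
    return o+d*((z-o[2])/d[:,2])[:,None]
def proj(c,X):
    p=np.atleast_2d(X)@c['R'].T+c['t']; return np.c_[c['fx']*p[:,0]/p[:,2]+c['cx'],c['fy']*p[:,1]/p[:,2]+c['cy']]
E
python3 - <<'E'
from h import *
c=load("top0.npz"); im=c['img'].astype(int)
print(im[245,360:385:6], im[205,265],im[260,355],im[270,350], im[238,346])
g=cv2.GaussianBlur(c['img'],(3,3),0).astype(int)
# crop values for thresholds
rb=g[:,:,0]-g[:,:,2]; V=g.sum(2)//3
print("V tube row245",V[245,335:400:3]); print("rb",rb[245,335:400:3])
print("col mixer base x=265",V[170:235:3,290]); print(rb[170:235:3,290])
E
```

```text
[[111 115 114]
 [118 120 123]
 [115 119 118]
 [106 105  99]
 [ 76  77  71]] [75 75 78] [114 116 111] [114 116 109] [74 74 77]
V tube row245 [115 106  89  75  74  83  96 106 112 114 119 119 117 115 107  94  79  77
 108 114 113 116]
rb [ 2  7  8  2  5  4  4  4  0 -4 -5 -5 -2  2  6  6  6  5  2  6  6  3]
col mixer base x=265 [115 115 115 116 115 103  70  71  74  74  73  74  77  77  76  73  87 116
 114 115 115 116]
[ 4  4  6  2  4  4 -3 -4 -4 -4 -3 -3 -4 -4 -4 -6  2  0  4  2  2  2]
```

Run:
```python
from h import *
c=load("top0.npz"); g=cv2.GaussianBlur(c['img'],(3,3),0).astype(int); V=g.sum(2)//3
def obj(x0,x1,y0,y1,m,z):
    k=np.zeros(V.shape,np.uint8); k[y0:y1,x0:x1]=m[y0:y1,x0:x1]
    k=cv2.morphologyEx(k,cv2.MORPH_OPEN,np.ones((3,3)))
    cs,_=cv2.findContours(k,cv2.RETR_EXTERNAL,cv2.CHAIN_APPROX_NONE); q=max(cs,key=cv2.contourArea)
    r=cv2.minAreaRect(q); b=cv2.boxPoints(r); W=ray(c,b,z); print(np.round(r[0],1),np.round(r[1],1),round(r[2],1)); print(np.round(b,1).tolist()); print(np.round(W,4).tolist(), W.mean(0).round(4))
    e=[np.linalg.norm(W[1]-W[0]),np.linalg.norm(W[2]-W[1])]; d=W[1]-W[0] if e[0]>e[1] else W[2]-W[1]; print("sides",np.round(e,4),"ang",np.degrees(np.arctan2(d[1],d[0])))
print("base");obj(228,322,175,232,(V<97).astype(np.uint8),0.02)
# barrel: cool-white
rb=g[:,:,0]-g[:,:,2]
print("rest mat");obj(335,405,175,270,((V<97)).astype(np.uint8),0.0)
```

```text
base
[269.1 200.5] [42.6 89.4] 80.7
[[221.60000610351562, 186.6999969482422], [309.79998779296875, 172.1999969482422], [316.70001220703125, 214.3000030517578], [228.5, 228.6999969482422]]
[[0.5456, 0.1676, 0.02], [0.5818, -0.0606, 0.02], [0.4719, -0.0765, 0.02], [0.4367, 0.1491, 0.02]] [0.509  0.0449 0.02  ]
sides [0.231  0.1111] ang -80.9966655165624
rest mat
[368.1 224.5] [48.2 69.4] 16.1
[[335.29998779296875, 251.10000610351562], [354.6000061035156, 184.39999389648438], [400.8999938964844, 197.8000030517578], [381.6000061035156, 264.5]]
[[0.378, -0.1247, 0.0], [0.5526, -0.1795, 0.0], [0.5159, -0.3, 0.0], [0.3426, -0.2432, 0.0]] [ 0.4473 -0.2119  0.    ]
sides [0.183 0.126] ang -17.406540103244915
```

```bash
cat >> h.py <<'E'
from scipy.spatial.transform import Rotation as Ro
def show(obs):
    R=Ro.from_quat(obs['ee_rot']).as_matrix(); print("t",obs['t'],"pos",obs['tool_pos'].round(4),"yawx",np.degrees(np.arctan2(R[1,0],R[0,0])).round(2),"tilt",R[:,2].round(4),"w",obs['gripper_width'],"F",obs['contact_force'].round(2))
    return R
def plan(p,R,p1,R1):
    "units of move from (p,R) to (p1,R1)"
    return (Ro.from_matrix(R.T@R1).as_rotvec(degrees=True)/6).round(3), (R.T@(np.array(p1)-p)/0.025).round(3)
def down(yaw):
    "tool x axis at yaw (deg), z down"
    a=np.radians(yaw); x=np.array([np.cos(a),np.sin(a),0]); z=np.array([0,0,-1.]); return np.c_[x,np.cross(z,x),z]
E
python3 - <<'E'
from h import *
from bench import observe
c=load("top0.npz")
o=lambda x,y,k,ox,oy:(ox+x/k,oy+y/k)
T=ray(c,[o(110,405,6,325,170),o(392,493,6,325,170)],0.033); print("tube ends",T.round(4),np.linalg.norm(T[1]-T[0]))
d=(T[0]-T[1]);d/=np.linalg.norm(d);print("mid",(T[1]+d*.06),(T[0]-d*.066),"ang",np.degrees(np.arctan2(d[1],d[0])))
V=ray(c,[o(*p,5.6,190,170) for p in [(360,135),(376,262),(487,115),(505,242)]],0.061);print(V.round(4))
B=ray(c,[o(*p,5.6,190,170) for p in [(675,80),(703,238),(222,305)]],0.02);print(B.round(4))
obs=observe();R=show(obs);print(R.round(3))
w=load("wrist0.npz"); C=-w['R'].T@w['t']; print("cam in tool",R.T@(C-obs['tool_pos']), "axis", R.T@w['R'][2])
E
```

```text
tube ends [[ 0.411  -0.1415  0.033 ]
 [ 0.3732 -0.2584  0.033 ]] 0.12282234138329601
mid [ 0.39163618 -0.20127495  0.033     ] [ 0.39065852 -0.20429847  0.033     ] ang 72.08127264406095
[[0.5186 0.0803 0.061 ]
 [0.462  0.0733 0.061 ]
 [0.5271 0.0241 0.061 ]
 [0.4704 0.0166 0.061 ]]
[[ 0.5501 -0.0621  0.02  ]
 [ 0.4765 -0.0737  0.02  ]
 [ 0.4476  0.1461  0.02  ]]
t 0.15 pos [0.1439 0.5307 0.2308] yawx 74.83 tilt [-3.e-04 -1.e-03 -1.e+00] w 0.0856779606606449 F [0.37 0.46 0.17]
[[ 0.262  0.965 -0.   ]
 [ 0.965 -0.262 -0.001]
 [-0.001 -0.    -1.   ]]
cam in tool [-0.00030296 -0.07107304 -0.14106917] axis [1.04679581e-05 2.77080552e-01 9.60846693e-01]
```

Run:
```python
from h import *
from bench import observe
obs=observe();R=show(obs)
print(plan(obs['tool_pos'],R,[0.375,-0.215,0.25],down(162)))
```

```text
t 0.15 pos [0.1439 0.5307 0.2308] yawx 74.83 tilt [-3.e-04 -1.e-03 -1.e+00] w 0.0856779606606449 F [0.37 0.46 0.17]
(array([-7.0000e-03,  8.0000e-03, -1.4529e+01]), array([-26.368,  16.728,  -0.743]))
```

{"fn": "drive_tool", "kwargs": {"moves": "0 0 -1.4 -2.5 1.6 -0.7 1; 0 0 -2.9 -5 3.2 -0.7 1; 0 0 -4.3 -7.5 4.8 -0.7 1; 0 0 -5.8 -10 6.4 -0.7 1; 0 0 -7.2 -12.5 8 -0.7 1; 0 0 -8.7 -15 9.6 -0.7 1; 0 0 -10.2 -17.5 11.2 -0.7 1; 0 0 -11.6 -20 12.8 -0.7 1; 0 0 -13 -22.5 14.4 -0.7 1; 0 0 -14.5 -25 16 -0.7 1"}}

```text
t: 1.4
tool_pos: [0.3073, 0.025, 0.2489]
ee_rot: [0.212, 0.977, 0.0, 0.0]
contact_force: [1.0, 0.8, -0.3]
gripper_width: 0.0852
```

Run:
```python
from h import *
from bench import observe
obs=observe();R=show(obs);print(obs['qpos'].round(2))
print(plan(obs['tool_pos'],R,[0.375,-0.215,0.25],down(162)))
```

```text
t 1.4 pos [0.3073 0.025  0.2489] yawx 155.5 tilt [ 5.e-04  1.e-04 -1.e+00] w 0.0851859820543115 F [ 0.97  0.81 -0.29]
[ 0.08 -0.47 -0.26  1.78  0.   -1.06]
(array([ 0.003,  0.005, -1.083]), array([-6.444, -7.615, -0.044]))
```

{"fn": "drive_tool", "kwargs": {"moves": "0 0 -1.1 -6.4 -7.6 0 1; 0 0 -1.1 -6.4 -7.6 0 1; 0 0 -1.1 -6.4 -7.6 0 1; 0 0 -1.1 -6.4 -7.6 0 1; 0 0 -1.1 -6.4 -7.6 0 1; 0 0 -1.1 -6.4 -7.6 0 1"}}

```text
t: 2.15
tool_pos: [0.3727, -0.213, 0.2486]
ee_rot: [0.158, 0.987, 0.0, -0.001]
contact_force: [0.3, 0.3, 0.4]
gripper_width: 0.0854
```

```bash
cat >> h.py <<'E'
def grab(n,f):
    from bench import viewer
    c=viewer.camera(n); np.savez(f+".npz",**c); cv2.imwrite(f"pics/{f}.png",np.clip(c["img"][:,:,::-1]*1.6,0,255).astype(np.uint8)); return c
def rayf(c,uv,z):
    uv=np.atleast_2d(uv).astype(float); d=np.c_[uv[:,0]-c['cx'],uv[:,1]-c['cy']]/c['fx']; th=np.linalg.norm(d,axis=1)+1e-12
    D=np.c_[d*(np.sin(th)/th)[:,None],np.cos(th)]@c['R']; o=-c['R'].T@c['t']
    return o+D*((z-o[2])/D[:,2])[:,None]
E
python3 - <<'E'
from h import *
from bench import observe
obs=observe();R=show(obs);grab("wrist","w1")
E
```

```text
t 2.15 pos [ 0.3727 -0.213   0.2486] yawx 161.79 tilt [-1.e-03  8.e-04 -1.e+00] w 0.08540720430891578 F [0.27 0.33 0.43]
```

View pics/w1.png

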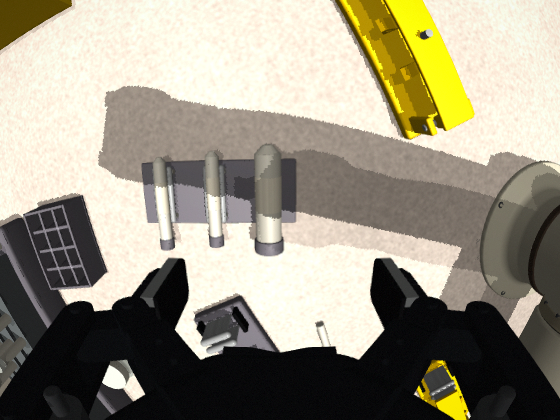

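The wrist view shows the wide tube at (268,145)–(269,255), cap at the bottom, with the slim tubes left of it at (215,200) and (163,205). Now to measure its axis and ends.

Run:
```python
from h import *
c=load("w1.npz"); g=cv2.GaussianBlur(c['img'],(3,3),0).astype(int);V=g.sum(2)//3
for r in (180,200,215,230,240,248): print(r,V[r,248:294:1].tolist())
print(V[135:160,268],V[238:262,269])
crop=cv2.resize(cv2.imread("pics/w1.png")[130:270,210:320],None,fx=4.2,fy=4.2,interpolation=cv2.INTER_CUBIC);cv2.imwrite("pics/w1c.png",crop)
```

```text
180 [39, 39, 38, 38, 38, 41, 52, 65, 72, 73, 75, 77, 77, 77, 77, 77, 78, 79, 81, 81, 80, 79, 79, 78, 78, 76, 75, 73, 71, 69, 65, 61, 56, 48, 41, 39, 39, 39, 38, 39, 39, 39, 39, 39, 39, 38]
200 [69, 61, 54, 51, 51, 51, 52, 55, 60, 65, 69, 73, 76, 77, 77, 76, 77, 79, 80, 81, 80, 79, 79, 79, 78, 77, 75, 73, 71, 69, 66, 62, 57, 49, 41, 38, 38, 38, 38, 38, 38, 38, 38, 38, 38, 38]
215 [100, 99, 92, 74, 57, 51, 52, 59, 70, 82, 94, 104, 112, 116, 110, 97, 87, 81, 79, 80, 80, 79, 78, 76, 74, 72, 71, 69, 67, 64, 62, 58, 58, 69, 83, 88, 88, 88, 89, 89, 89, 89, 89, 89, 90, 89]
230 [152, 132, 107, 96, 95, 94, 91, 85, 81, 87, 99, 106, 110, 117, 123, 128, 133, 139, 144, 150, 155, 158, 160, 159, 154, 148, 143, 137, 132, 127, 119, 109, 104, 115, 134, 143, 143, 141, 140, 140, 142, 144, 145, 145, 145, 144]
240 [157, 159, 159, 156, 150, 133, 93, 48, 38, 57, 83, 101, 109, 116, 122, 127, 132, 137, 142, 147, 152, 156, 158, 158, 154, 148, 143, 137, 130, 122, 109, 89, 65, 45, 48, 80, 117, 135, 140, 142, 144, 144, 143, 142, 140, 140]
248 [157, 157, 158, 157, 155, 145, 107, 59, 45, 53, 59, 64, 69, 72, 74, 77, 79, 82, 86, 91, 95, 98, 100, 98, 93, 88, 82, 76, 72, 69, 65, 62, 58, 53, 58, 88, 130, 153, 157, 159, 160, 161, 160, 159, 158, 157]
[ 93  93  93  94  95  95  95  92  83  73  76  85  88  88  88  88  88  88
  87  89  95 101 102 102 102] [157 157 156 152 128  92  76  83  92  97  98  98  97  96  95  94  92 102
 130 155 162 162 161 160]
```

View pics/w1c.png

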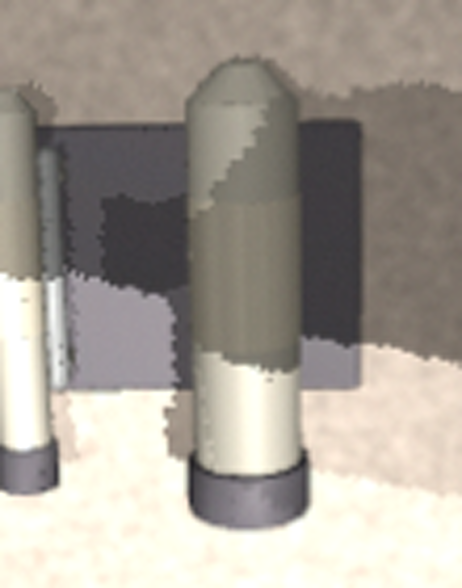

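Run:
```python
from h import *
c=load("w1.npz"); 
print("cam",-c['R'].T@c['t'])
A=rayf(c,[(254.0,180),(281.5,180),(256.7,230),(281.4,230),(254.5,244),(283.3,244),(267.7,154)],0.033);print(A.round(4))
a=(A[0]+A[1])/2;b=(A[4]+A[5])/2;d=b-a;print("dir",np.degrees(np.arctan2(d[1],d[0])),a,b, np.linalg.norm(A[0]-A[1]),np.linalg.norm(A[2]-A[3]),np.linalg.norm(A[4]-A[5]))
e=rayf(c,[(268.9,243)],0.048)[0];u=d/np.linalg.norm(d); print("capjoin",e,"mid from cap",e-.05*u,"mid from tip",A[6]+.05*u, "axis pt",a+u*np.dot(e-.05*u-a,u))
```

```text
cam [ 0.34998861 -0.27981487  0.38970299]
[[ 0.3986 -0.2211  0.033 ]
 [ 0.3694 -0.2114  0.033 ]
 [ 0.4154 -0.164   0.033 ]
 [ 0.3879 -0.1551  0.033 ]
 [ 0.4238 -0.1481  0.033 ]
 [ 0.3913 -0.1375  0.033 ]
 [ 0.3747 -0.244   0.033 ]]
dir 72.2527879460074 [ 0.38403155 -0.21623689  0.033     ] [ 0.40752741 -0.14282354  0.033     ] 0.030774759584664448 0.028864163831245345 0.0341886916384275
capjoin [ 0.40467971 -0.14977009  0.048     ] mid from cap [ 0.38943881 -0.19739062  0.048     ] mid from tip [ 0.38998766 -0.19634354  0.033     ] axis pt [ 0.39000525 -0.19757191  0.033     ]
```

Run:
```python
from h import *
from bench import observe
obs=observe();R=show(obs)
print(plan(obs['tool_pos'],R,[0.390,-0.1972,0.1],down(162.25)))
print(plan(obs['tool_pos'],R,[0.390,-0.1972,0.0125],down(162.25)))
```

```text
t 2.2 pos [ 0.3728 -0.2124  0.2489] yawx 161.86 tilt [-3.e-04  5.e-04 -1.e+00] w 0.08518082290994969 F [0.49 0.57 0.1 ]
(array([ 0.003, -0.004, -0.065]), array([-0.468,  0.788,  5.956]))
(array([ 0.003, -0.004, -0.065]), array([-0.469,  0.787,  9.456]))
```

{"fn": "drive_tool", "kwargs": {"moves": "0 0 -0.06 -0.47 0.79 2.5 0.6; 0 0 -0.06 -0.47 0.79 5 0.6; 0 0 -0.06 -0.47 0.79 6.5 0.6; 0 0 -0.06 -0.47 0.79 7 0.6; 0 0 -0.06 -0.47 0.79 7 0.6"}}

```text
t: 2.82
tool_pos: [0.3906, -0.1973, 0.0748]
ee_rot: [0.154, 0.988, -0.0, 0.0]
contact_force: [0.1, -0.6, -0.2]
gripper_width: 0.0513
```

Run:
```python
from h import *
from bench import observe
obs=observe();R=show(obs);grab("wrist","w2")
print(plan(obs['tool_pos'],R,[0.390,-0.1972,0.0125],down(162.25)))
```

```text
t 2.825 pos [ 0.3906 -0.1973  0.0748] yawx 162.29 tilt [ 6.e-04 -3.e-04 -1.e+00] w 0.051318051679274904 F [ 0.13 -0.57 -0.18]
(array([-0.001,  0.006,  0.006]), array([ 0.024, -0.004,  2.492]))
```

View pics/w2.png

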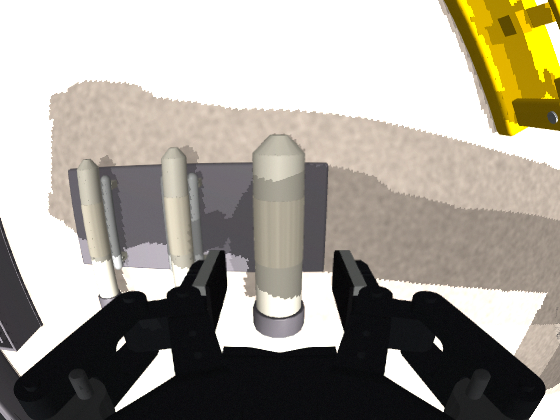

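The tube at (278,235) is centred between the fingers at 226 and 334. I'll descend and grip.

{"fn": "drive_tool", "kwargs": {"moves": "0 0 0 0.02 0 1.2 0.6; 0 0 0 0.02 0 2.1 0.6; 0 0 0 0.02 0 2.5 0.6; 0 0 0 0.02 0 2.5 0.6; 0 0 0 0.02 0 2.5 0.2; 0 0 0 0.02 0 2.5 0.2; 0 0 0 0.02 0 2.5 0.2; 0 0 0 0.02 0 2.5 0.2", "squeeze": 30}}

```text
t: 3.88
tool_pos: [0.3909, -0.1983, 0.0128]
ee_rot: [0.155, 0.988, -0.0, 0.001]
contact_force: [0.8, 0.2, 6.4]
gripper_width: 0.0287
```

Run:
```python
from h import *
from bench import observe
obs=observe();R=show(obs)
print(plan(obs['tool_pos'],R,[0.375,0.04,0.24],down(188.5)))
```

```text
t 3.875 pos [ 0.3909 -0.1983  0.0128] yawx 162.22 tilt [ 0.0025 -0.0012 -1.    ] w 0.02874898567541292 F [0.79 0.15 6.44]
(array([-0.009,  0.025, -4.381]), array([ 3.492,  8.878, -9.1  ]))
```

{"fn": "drive_tool", "kwargs": {"moves": "0 0 0 0 0 -0.6 0.2; 0 0 0 0 0 -2 0.2; 0 0 0 0 0 -4 0.2; 0 0 0 0 0 -6 0.2; 0 0 -1 0.7 1.8 -8 0.2; 0 0 -2.4 1.8 4 -9.1 0.2; 0 0 -3.6 2.7 6 -9.1 0.2; 0 0 -4.4 3.5 8 -9.1 0.2; 0 0 -4.4 3.5 8.9 -9.1 0.2; 0 0 -4.4 3.5 8.9 -9.1 0.2"}}

```text
t: 5.12
tool_pos: [0.3743, 0.0419, 0.2396]
ee_rot: [-0.077, 0.997, -0.0, 0.0]
contact_force: [-0.4, 0.1, -1.0]
gripper_width: 0.0291
```

Run:
```python
from h import *
from bench import observe
obs=observe();R=show(obs);grab("wrist","w3");grab("top","t3")
```

```text
t 5.125 pos [0.3743 0.0419 0.2396] yawx -171.21 tilt [ 4.e-04 -0.e+00 -1.e+00] w 0.029138968732088596 F [-0.36  0.11 -1.03]
```

View pics/w3.png

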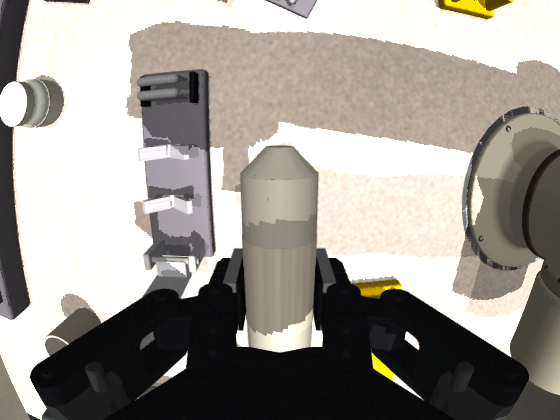

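View pics/t3.png

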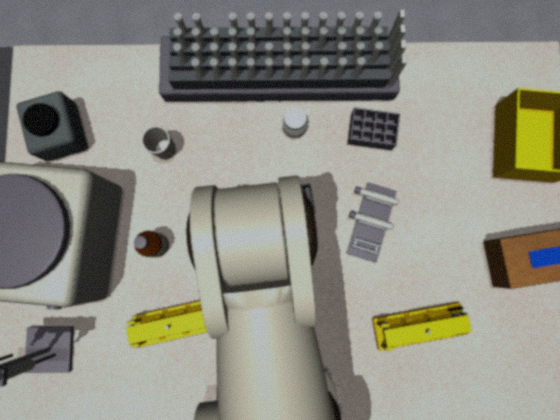

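The tube is held and the slim tubes are undisturbed. The wrist view shows the clip at (172,88) and the V supports at (165,152) and (168,203).

Run:
```python
import cv2
a=cv2.imread("pics/w3.png")
cv2.imwrite("pics/w3c.png",cv2.resize(a[130:260,125:225],None,fx=6,fy=4.6,interpolation=cv2.INTER_CUBIC)[:, :])
a=cv2.imread("pics/w3.png")[60:270,125:225]; cv2.imwrite("pics/w3d.png",cv2.resize(a[0:60],None,fx=7,fy=7,interpolation=cv2.INTER_CUBIC))
```

```text
(no output)
```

View pics/w3c.png

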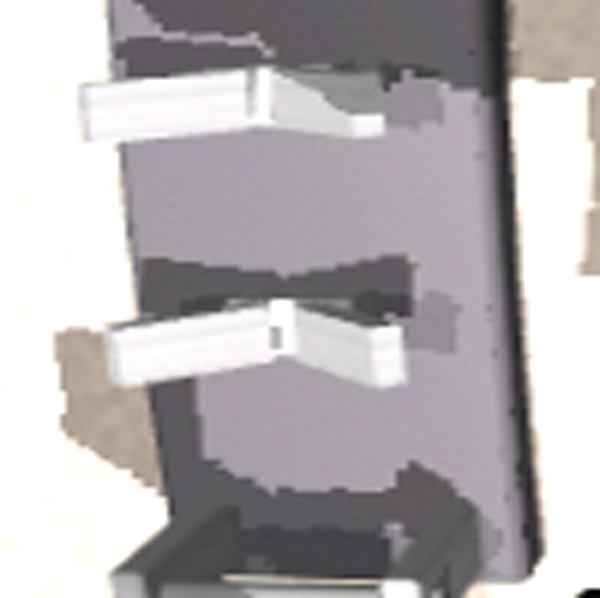

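View pics/w3d.png

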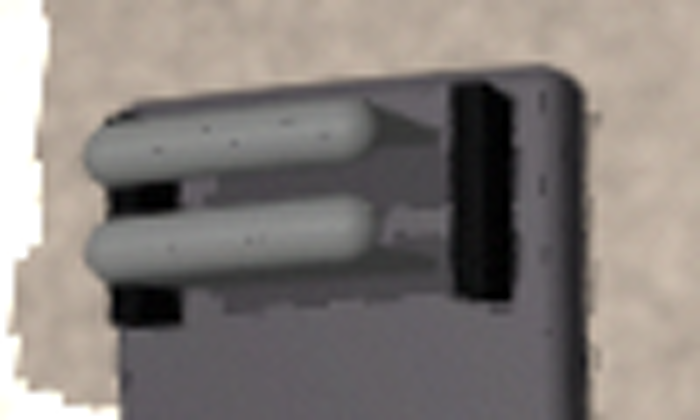

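Run:
```python
from h import *
c=load("w3.npz"); print("cam",(-c['R'].T@c['t']).round(3))
f=lambda P:[(125+x/6,130+y/4.6) for x,y in P]; d=lambda P:[(125+x/7,60+y/7) for x,y in P]
V=rayf(c,f([(113,358),(372,356),(92,112),(358,126),(383,126),(405,356)]),0.061);print("V tips",V.round(4).tolist())
print("V2 w",np.linalg.norm(V[0]-V[1]),"V1",np.linalg.norm(V[2]-V[3]), "to outer",np.linalg.norm(V[0]-V[5]),np.linalg.norm(V[2]-V[4]))
print("V2c",(V[0]+V[1])/2,"V1c",(V[2]+V[3])/2)
B=rayf(c,f([(130,200),(500,200)]),0.02);print("base",B.round(4).tolist(),np.linalg.norm(B[0]-B[1]))
B=rayf(c,d([(118,360),(565,345)]),0.02);print("base2",B.round(4).tolist(),np.linalg.norm(B[0]-B[1]))
C=rayf(c,d([(88,198),(378,178)]),0.065);print("clip",C.round(4).tolist(),np.linalg.norm(C[0]-C[1]),C.mean(0))
# valley lines at z 0.038
print("valley",rayf(c,f([(262,95),(283,327)]),0.038).round(4).tolist())
```

```text
cam [ 0.384 -0.027  0.381]
V tips [[0.5155, 0.0865, 0.061], [0.4659, 0.0783, 0.061], [0.5228, 0.0286, 0.061], [0.473, 0.026, 0.061], [0.4686, 0.0254, 0.061], [0.4599, 0.0774, 0.061]]
V2 w 0.05023877123497574 V1 0.049851609460878014 to outer 0.05631669470580192 0.054297867685460785
V2c [0.49068898 0.0824395  0.061     ] V1c [0.49792674 0.02730474 0.061     ]
base [[0.5306, 0.0578, 0.02], [0.4545, 0.0477, 0.02]] 0.07676743198564219
base2 [[0.5436, -0.015, 0.02], [0.4664, -0.0245, 0.02]] 0.07779886335902134
clip [[0.5317, -0.04, 0.065], [0.4867, -0.0458, 0.065]] 0.04537930363885722 [ 0.50922037 -0.04292001  0.065     ]
valley [[0.4987, 0.0247, 0.038], [0.49, 0.0813, 0.038]]
```

Run:
```python
from h import *
from bench import observe
grab("side","s3")
obs=observe();R=show(obs);
a=np.radians(8.5);ym=np.array([-np.sin(a),np.cos(a),0])
print(plan(obs['tool_pos'],R,[0.4945,0.0525,0.12],down(188.5)))
```

```text
t 5.275 pos [0.3743 0.0402 0.2392] yawx -171.42 tilt [-1.e-04 -2.e-04 -1.e+00] w 0.02927726895697455 F [ 0.04  0.19 -0.51]
(array([-0.002, -0.002,  0.013]), array([-4.829, -0.228,  4.768]))
```

View pics/s3.png

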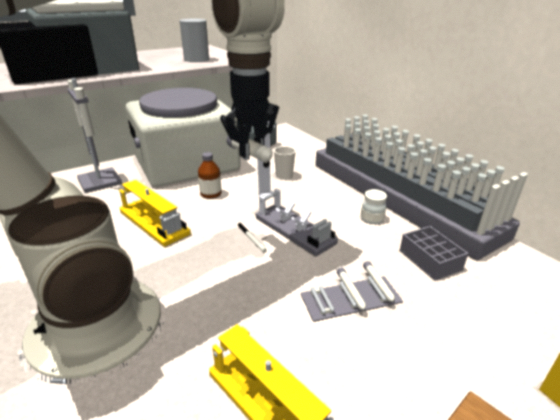

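Run:
```python
from h import *
c=load("top0.npz")
P=ray(c,[(190+x/5.6,170+y/5.6) for x,y in [(82,105),(100,210),(165,100),(180,195)]],0.255);print(P.round(4))
a=np.radians(8.5);ym=np.array([-np.sin(a),np.cos(a)])
print((P[:,:2]-[0.4945,0.0525])@ym)
```

```text
[[0.497  0.1663 0.255 ]
 [0.459  0.1594 0.255 ]
 [0.4986 0.1366 0.255 ]
 [0.4642 0.1309 0.255 ]]
[0.11215404 0.11093959 0.08257216 0.08206374]
```

{"fn": "drive_tool", "kwargs": {"moves": "0 0 0 -1 -0.6 1 0.2; 0 0 0 -2.5 -0.8 2.3 0.2; 0 0 0 -4 -0.8 3.6 0.2; 0 0 0 -4.8 -0.8 4.4 0.2; 0 0 0 -4.83 -0.6 4.6 0.2; 0 0 0 -4.83 -0.4 4.77 0.2; 0 0 0 -4.83 -0.23 4.77 0.2; 0 0 0 -4.83 -0.23 4.77 0.2"}}

```text
t: 6.28
tool_pos: [0.4947, 0.0535, 0.1207]
ee_rot: [-0.075, 0.997, 0.0, 0.001]
contact_force: [-0.4, 0.1, -0.3]
gripper_width: 0.0293
```

Run:
```python
from h import *
from bench import observe
grab("wrist","w4")
obs=observe();R=show(obs)
a=cv2.imread("pics/w4.png")[80:400,160:400]; cv2.imwrite("pics/w4c.png",cv2.resize(a,None,fx=1.87,fy=1.87,interpolation=cv2.INTER_CUBIC))
```

```text
t 6.325 pos [0.4948 0.0534 0.1206] yawx -171.36 tilt [ 1.4e-03  1.0e-04 -1.0e+00] w 0.028836887454420604 F [0.19 0.41 0.01]
```

View pics/w4.png

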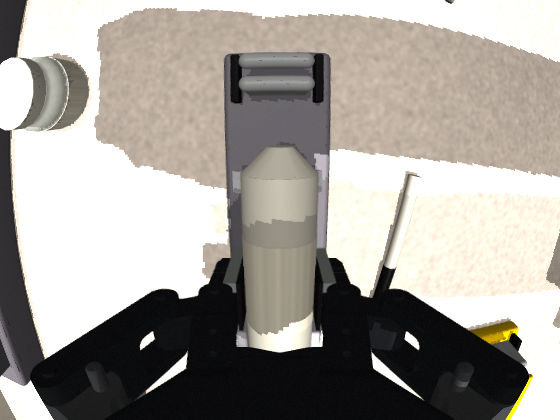

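The tube sits over the cradle, with the clip noses ahead at (277,60) and (277,84) and the base edges at about columns 226 and 329. I'll measure its alignment against the clip and base.

Run:
```python
from h import *
c=load("w4.npz"); V=cv2.GaussianBlur(c['img'],(3,3),0).astype(int).sum(2)//3
for r in (66,72,108,120): print(r,"L",V[r,218:236].tolist(),"R",V[r,318:338].tolist())
a=cv2.imread("pics/w4.png")[45:205,215:340]; cv2.imwrite("pics/w4c.png",cv2.resize(a,None,fx=3.7*1.2,fy=3.7,interpolation=cv2.INTER_CUBIC))
for r in (180,200,225,245): print(r,"L",V[r,236:250].tolist(),"R",V[r,310:326].tolist())
```

```text
66 L [113, 112, 112, 111, 110, 92, 60, 50, 56, 61, 65, 60, 39, 17, 11, 12, 12, 13] R [13, 12, 12, 10, 17, 37, 57, 64, 62, 58, 53, 56, 75, 99, 108, 109, 109, 109, 108, 108]
72 L [112, 112, 112, 111, 107, 92, 67, 54, 56, 61, 65, 57, 34, 15, 11, 12, 13, 14] R [13, 12, 12, 11, 17, 38, 58, 65, 62, 58, 52, 53, 73, 101, 111, 112, 112, 114, 114, 115]
108 L [104, 105, 106, 109, 111, 101, 73, 53, 53, 59, 64, 66, 67, 66, 66, 66, 66, 66] R [66, 66, 66, 66, 66, 66, 66, 65, 63, 58, 52, 56, 81, 106, 114, 114, 114, 115, 116, 117]
120 L [110, 109, 109, 109, 110, 106, 85, 61, 54, 58, 63, 66, 66, 67, 66, 66, 67, 66] R [66, 65, 65, 65, 65, 65, 66, 65, 63, 57, 52, 56, 79, 104, 111, 110, 110, 111, 113, 113]
180 L [98, 98, 97, 91, 80, 73, 76, 80, 83, 86, 89, 91, 94, 96] R [93, 90, 88, 85, 82, 78, 74, 72, 80, 91, 96, 98, 102, 105, 105, 98]
200 L [51, 49, 49, 48, 52, 61, 71, 78, 82, 85, 88, 90, 93, 95] R [91, 89, 87, 84, 80, 76, 74, 79, 91, 99, 102, 102, 102, 101, 98, 91]
225 L [48, 48, 48, 47, 47, 50, 56, 63, 68, 74, 81, 87, 90, 86] R [74, 73, 71, 68, 66, 65, 70, 86, 97, 100, 101, 101, 100, 97, 91, 82]
245 L [47, 47, 46, 47, 47, 50, 56, 64, 68, 70, 73, 75, 77, 78] R [80, 77, 74, 73, 72, 72, 79, 91, 98, 100, 100, 100, 97, 92, 84, 82]
```

View pics/w4c.png

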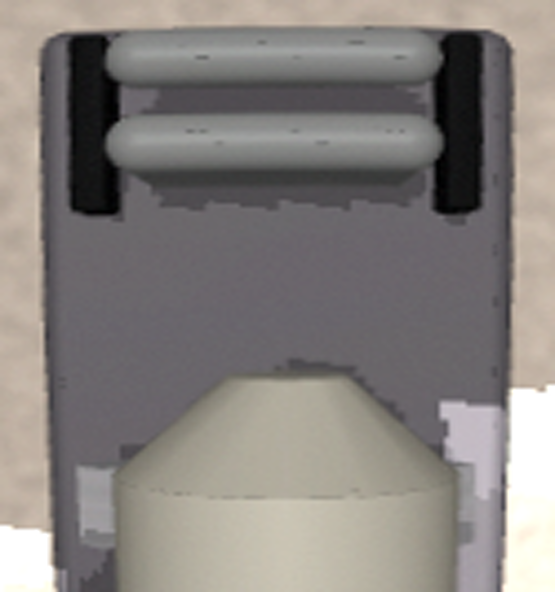

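Run:
```python
from h import *
c=load("w4.npz");print((-c['R'].T@c['t']).round(4))
f=lambda P:[(215+x/4.44,45+y/3.7) for x,y in P]
a=np.radians(8.5);ym=np.array([-np.sin(a),np.cos(a)]);xm=np.array([np.cos(a),np.sin(a)])
def rep(n,P):
    m=P.mean(0)[:2]; d=P[1]-P[0]; print(n,m.round(4),"w",np.linalg.norm(d).round(4),"cradle-rel xm,ym",((m-[.4945,.0525])@xm).round(4),((m-[.4945,.0525])@ym).round(4),"edge ang",np.degrees(np.arctan2(-d[1],-d[0])).round(2))
rep("V1",rayf(c,f([(78,505),(475,505)]),0.060))
rep("clipU",rayf(c,f([(106,57),(443,57)]),0.065))
rep("clipL",rayf(c,f([(106,143),(443,143)]),0.065))
for r,l,q in ((66,223.6,330.3),(72,223.7,330.3),(108,224.2,330.2),(120,224.6,330.2)): rep("base%d"%r,rayf(c,[(l,r),(q,r)],0.02))
for z in (0.138,0.142):
  for r,l,q in ((180,240.2,317.7),(200,241.3,317.8),(225,242,317),(245,242,316.8)): rep("tube%d"%r,rayf(c,[(l,r),(q,r)],z))
rep("blocks",rayf(c,f([(95,200),(458,200)]),0.04))
```

```text
[ 0.5041 -0.016   0.2619]
V1 [0.4995 0.0247] w 0.0569 cradle-rel xm,ym 0.0008 -0.0282 edge ang 8.68
clipU [ 0.5111 -0.0499] w 0.0453 cradle-rel xm,ym 0.0012 -0.1037 edge ang 8.52
clipL [ 0.5089 -0.0357] w 0.0453 cradle-rel xm,ym 0.0012 -0.0893 edge ang 8.55
base66 [ 0.512  -0.0539] w 0.0785 cradle-rel xm,ym 0.0016 -0.1078 edge ang 8.54
base72 [ 0.5113 -0.0493] w 0.0784 cradle-rel xm,ym 0.0015 -0.1032 edge ang 8.55
base108 [ 0.507  -0.0224] w 0.0783 cradle-rel xm,ym 0.0013 -0.076 edge ang 8.6
base120 [ 0.5055 -0.0136] w 0.0783 cradle-rel xm,ym 0.0012 -0.067 edge ang 8.61
tube180 [0.5007 0.0083] w 0.0302 cradle-rel xm,ym -0.0004 -0.0446 edge ang 8.69
tube200 [0.4992 0.0163] w 0.0303 cradle-rel xm,ym -0.0007 -0.0365 edge ang 8.7
tube225 [0.4977 0.0266] w 0.0304 cradle-rel xm,ym -0.0007 -0.0261 edge ang 8.71
tube245 [0.4964 0.0353] w 0.031 cradle-rel xm,ym -0.0007 -0.0173 edge ang 8.72
tube180 [0.5008 0.0075] w 0.0292 cradle-rel xm,ym -0.0004 -0.0454 edge ang 8.69
tube200 [0.4994 0.0152] w 0.0293 cradle-rel xm,ym -0.0007 -0.0376 edge ang 8.7
tube225 [0.4979 0.0252] w 0.0294 cradle-rel xm,ym -0.0007 -0.0275 edge ang 8.71
tube245 [0.4966 0.0336] w 0.03 cradle-rel xm,ym -0.0007 -0.019 edge ang 8.72
blocks [ 0.5076 -0.0277] w 0.0551 cradle-rel xm,ym 0.0011 -0.0813 edge ang 8.59
```

Run:
```python
from h import *
from bench import observe
c=load("w4.npz");a=np.radians(8.6);ym=np.array([-np.sin(a),np.cos(a)])
p=rayf(c,[(215+285/4.44,45+497/3.7)],0.155)[0]; print(p,"mid y rel",(p[:2]-[.4945,.0525])@ym+.05)
obs=observe();R=show(obs); print("TCP y rel",(obs['tool_pos'][:2]-[.4945,.0525])@ym)
```

```text
[0.50109804 0.00479115 0.155     ] mid y rel 0.0018409289206246376
t 6.325 pos [0.4948 0.0534 0.1206] yawx -171.36 tilt [ 1.4e-03  1.0e-04 -1.0e+00] w 0.028836887454420604 F [0.19 0.41 0.01]
TCP y rel 0.0008172166643803125
```

{"fn": "drive_tool", "kwargs": {"moves": "0 0 0 -0.05 0 0.8 0.2; 0 0 0 -0.05 0 1.6 0.2; 0 0 0 -0.05 0 2.4 0.2; 0 0 0 -0.05 0 2.8 0.2; 0 0 0 -0.05 0 3.0 0.2; 0 0 0 -0.05 0 3.1 0.2; 0 0 0 -0.05 0 3.15 0.2; 0 0 0 -0.05 0 3.2 0.2; 0 0 0 -0.05 0 3.2 0.2"}}

```text
t: 7.45
tool_pos: [0.4961, 0.0534, 0.0398]
ee_rot: [-0.075, 0.997, 0.0, 0.0]
contact_force: [0.6, -0.1, -0.5]
gripper_width: 0.0292
```

Run:
```python
from h import *
from bench import observe
grab("wrist","w5");grab("side","s5")
obs=observe();R=show(obs);print(obs['torque'].round(2))
a=cv2.imread("pics/s5.png")[110:270,200:360]; cv2.imwrite("pics/s5c.png",cv2.resize(a,None,fx=3.7,fy=3.7,interpolation=cv2.INTER_CUBIC))
```

```text
t 7.55 pos [0.4961 0.0534 0.0398] yawx -171.38 tilt [ 2.e-04  0.e+00 -1.e+00] w 0.029030817645850165 F [ 1.12 -0.81 -1.44]
[-0.03 -0.04 -0.01]
```

View pics/w5.png

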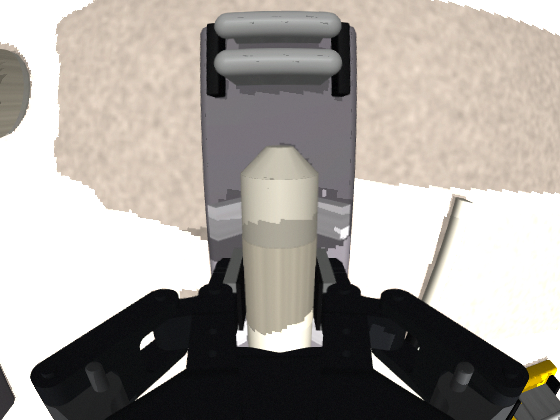

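View pics/s5c.png

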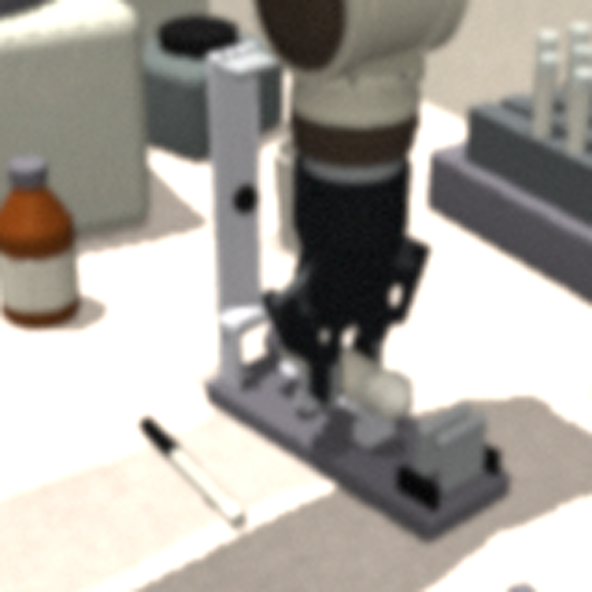

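The V arms show evenly either side of the tube, at columns 208 and 351 with the tube at 279.5. I'll lower the last couple of millimetres.

{"fn": "drive_tool", "kwargs": {"moves": "0 0 0 0 0 0.02 0.2; 0 0 0 0 0 0.05 0.2; 0 0 0 0 0 0.08 0.2; 0 0 0 0 0 0.08 0.2"}}

```text
t: 8.05
tool_pos: [0.4962, 0.0534, 0.0381]
ee_rot: [-0.075, 0.997, -0.0, 0.0]
contact_force: [-1.4, -0.8, 5.2]
gripper_width: 0.029
```

{"fn": "drive_tool", "kwargs": {"moves": "0 0 0 0 0 0 0.4; 0 0 0 0 0 0 0.5; 0 0 0 0 0 0 0.6; 0 0 0 0 0 0 0.6; 0 0 0 0 0 -1 0.6; 0 0 0 0 0 -3 0.6; 0 0 0 0 0 -5 0.6; 0 0 0 0.8 -0.8 -6.5 0.6; 0 0 0 2 -1 -7 0.6; 0 0 0 2 -1 -7 0.6"}}

```text
t: 9.3
tool_pos: [0.45, 0.0208, 0.2143]
ee_rot: [-0.075, 0.997, -0.0, 0.001]
contact_force: [2.0, -0.2, -1.5]
gripper_width: 0.0511
```

Run:
```python
from h import *
from bench import observe
grab("wrist","w6");grab("side","s6")
obs=observe();R=show(obs)
a=cv2.imread("pics/s6.png")[110:270,200:360]; cv2.imwrite("pics/s6c.png",cv2.resize(a,None,fx=3.7,fy=3.7,interpolation=cv2.INTER_CUBIC))
```

```text
t 9.4 pos [0.4506 0.0212 0.2124] yawx -171.4 tilt [ 5.e-04  1.e-04 -1.e+00] w 0.051374109436469806 F [ 0.92 -0.15  0.08]
```

View pics/w6.png

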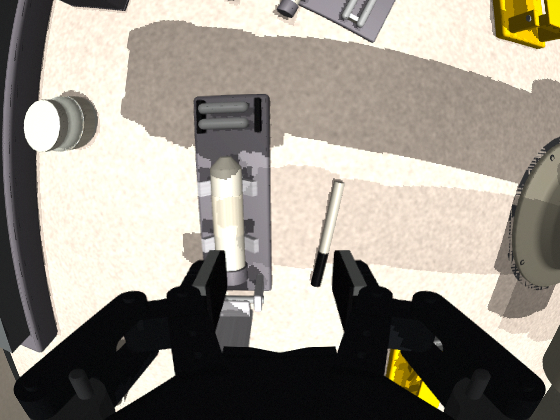

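View pics/s6c.png

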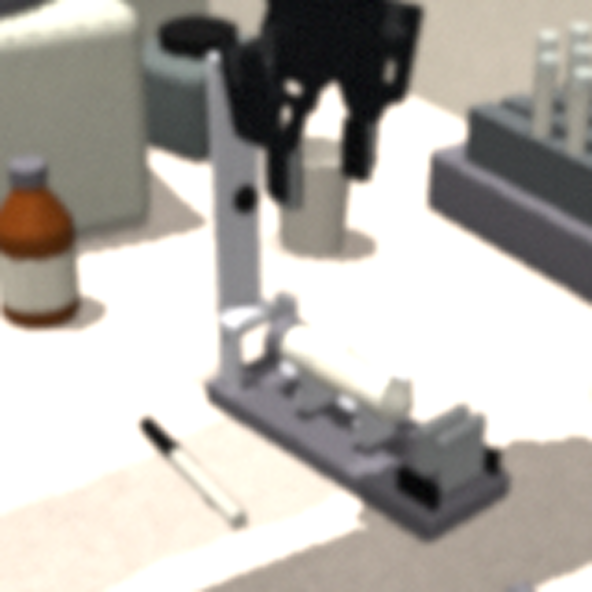

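The tube lies in both V supports at (228,210), and the keeper is still upright. Checking its position numerically.

Run:
```python
from h import *
c=load("w6.npz")
a=cv2.imread("pics/w6.png")[145:295,190:280]; cv2.imwrite("pics/w6c.png",cv2.resize(a,None,fx=5,fy=4,interpolation=cv2.INTER_CUBIC))
V=cv2.GaussianBlur(c['img'],(3,3),0).astype(int).sum(2)//3
for r in (180,200,230): print(r,V[r,205:252].tolist())
```

```text
180 [65, 67, 70, 77, 81, 85, 98, 114, 128, 137, 145, 151, 157, 160, 162, 164, 165, 167, 165, 157, 151, 154, 164, 170, 170, 168, 165, 161, 156, 150, 144, 137, 129, 119, 107, 93, 83, 85, 93, 94, 87, 79, 72, 67, 63, 58, 55]
200 [97, 97, 97, 98, 96, 93, 93, 104, 121, 137, 148, 154, 155, 151, 148, 151, 155, 158, 160, 160, 158, 157, 157, 158, 158, 158, 154, 150, 148, 145, 140, 135, 130, 122, 114, 105, 93, 82, 81, 85, 87, 87, 88, 88, 88, 89, 89]
230 [53, 53, 53, 52, 49, 43, 41, 47, 69, 98, 121, 137, 150, 158, 162, 163, 164, 166, 167, 169, 170, 170, 169, 169, 169, 169, 169, 168, 166, 165, 164, 154, 141, 132, 125, 116, 108, 96, 78, 58, 45, 41, 40, 40, 40, 40, 40]
```

View pics/w6c.png

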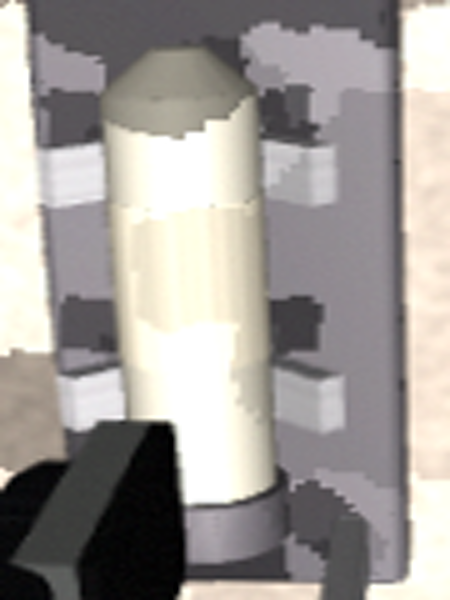

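Run:
```python
from h import *
c=load("w6.npz");a=np.radians(8.6);ym=np.array([-np.sin(a),np.cos(a)]);xm=np.array([np.cos(a),np.sin(a)])
C0=np.array([.4951,.0535])
f=lambda P:[(190+x/5,145+y/4) for x,y in P]
def rel(P): q=(P[:,:2]-C0);return np.c_[q@xm,q@ym].round(4)
B=rel(rayf(c,f([(182,99),(215,502)]),0.073));print("barrel ends",B.tolist(),B.mean(0))
v=rel(rayf(c,f([(40,178),(335,173),(60,404),(342,398)]),0.059));print("V",v.tolist(),v.mean(0))
for r,l,q in ((180,210.8,240.2),(200,212,241.2),(230,213.2,243.3)):
  t=rel(rayf(c,[(l,r),(q,r)],0.058));print("tube",r,t.mean(0),t[0,0]-t[1,0])
```

```text
barrel ends [[-0.0032, -0.0492], [-0.0049, 0.0498]] [-0.00405  0.0003 ]
V [[0.0276, -0.0282], [-0.0292, -0.0291], [0.0278, 0.0301], [-0.0295, 0.0277]] [-0.000825  0.000125]
tube 180 [ 0.0006  -0.03695] 0.0282
tube 200 [ 0.0003  -0.01745] 0.0284
tube 230 [0.00015 0.01295] 0.030100000000000002
```

Tube centred within about 0.6 mm across and 0.3 mm along. Next I'll go over and behind the keeper with the fingers shut.

Run:
```python
from h import *
from bench import observe
obs=observe();R=show(obs);a=np.radians(8.6);ym=np.array([-np.sin(a),np.cos(a),0])
C=np.array([.4951,.0535,0])
for y,z in ((0.15,0.335),(0.15,0.215)): print(plan(obs['tool_pos'],R,C+y*ym+[0,0,z],down(188.6)), C+y*ym)
```

```text
t 9.4 pos [0.4506 0.0212 0.2124] yawx -171.4 tilt [ 5.e-04  1.e-04 -1.e+00] w 0.051374109436469806 F [ 0.92 -0.15  0.08]
(array([0.   , 0.005, 0.   ]), array([-1.955,  7.01 , -4.902])) [0.4726697  0.20181346 0.        ]
(array([0.   , 0.005, 0.   ]), array([-1.952,  7.01 , -0.102])) [0.4726697  0.20181346 0.        ]
```

{"fn": "drive_tool", "kwargs": {"moves": "0 0 0 0 0 -2 0; 0 0 0 0 0 -4 0; 0 0 0 -0.5 0.5 -4.9 0; 0 0 0 -1.2 2 -4.9 0; 0 0 0 -1.9 4 -4.9 0; 0 0 0 -1.95 6 -4.9 0; 0 0 0 -1.95 7 -4.9 0; 0 0 0 -1.95 7 -4 0; 0 0 0 -1.95 7 -2 0; 0 0 0 -1.95 7 -1 0"}}

```text
t: 10.65
tool_pos: [0.4719, 0.202, 0.2336]
ee_rot: [-0.076, 0.997, -0.001, -0.002]
contact_force: [0.6, 0.2, -0.1]
gripper_width: -0.0003
```

Run:
```python
from h import *
from bench import observe
grab("wrist","w7");grab("side","s7")
obs=observe();R=show(obs)
a=cv2.imread("pics/s7.png")[50:270,200:400]; cv2.imwrite("pics/s7c.png",cv2.resize(a,None,fx=2.7,fy=2.7,interpolation=cv2.INTER_CUBIC))
```

```text
t 10.75 pos [0.4715 0.2016 0.2336] yawx -171.35 tilt [-0.0058 -0.0024 -1.    ] w 0.00011269349320534791 F [0.66 0.48 0.06]
```

View pics/w7.png

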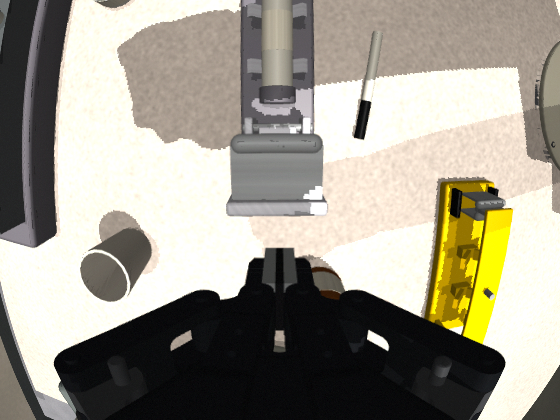

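View pics/s7c.png

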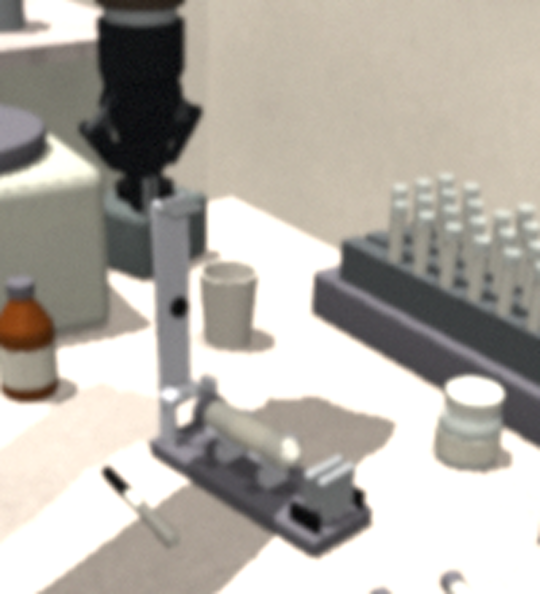

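{"fn": "drive_tool", "kwargs": {"moves": "0 0 0 0 0 0.6 0; 0 0 0 0 -0.6 0.8 0; 0 0 0 0 -1.2 0.85 0; 0 0 0 0 -1.8 0.85 0; 0 0 0 0 -2.4 0.85 0; 0 0 0 0 -3 0.85 0; 0 0 0 0 -3.6 0.9 0; 0 0 0 0 -4.1 1.05 0; 0 0 0 0 -4.1 1.05 0"}}

```text
t: 11.88
tool_pos: [0.4876, 0.0993, 0.2109]
ee_rot: [-0.074, 0.997, -0.0, -0.0]
contact_force: [-0.3, 0.2, -0.1]
gripper_width: -0.0002
```

Run:
```python
from h import *
from bench import observe
grab("side","s8")
obs=observe();R=show(obs);a=np.radians(8.6);ym=np.array([-np.sin(a),np.cos(a),0]);print((obs['tool_pos']-[.4951,.0535,0])@ym)
a=cv2.imread("pics/s8.png")[50:270,200:400]; cv2.imwrite("pics/s8c.png",cv2.resize(a,None,fx=2.7,fy=2.7,interpolation=cv2.INTER_CUBIC))
```

```text
t 11.925 pos [0.4876 0.0998 0.2111] yawx -171.43 tilt [-4.e-04 -0.e+00 -1.e+00] w 0.00016166907133246739 F [ 0.67 -0.07  0.88]
0.04688766177125287
```

View pics/s8c.png

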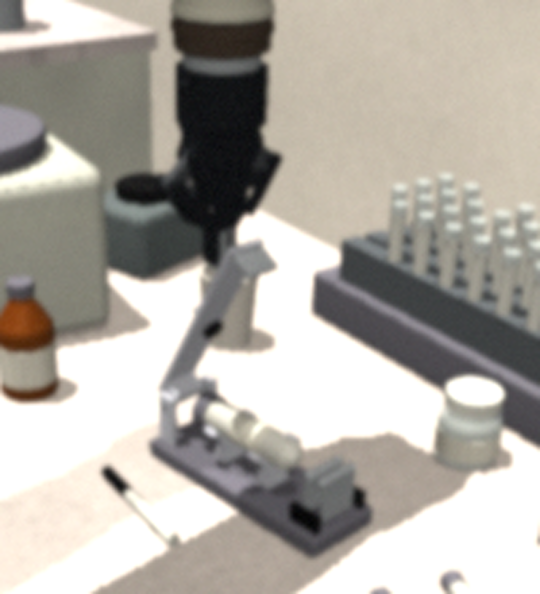

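The keeper has tipped to about 1.05 rad, so I'll push on past the fall point.

{"fn": "drive_tool", "kwargs": {"moves": "0 0 0 0 -0.5 0.25 0; 0 0 0 0 -1 0.55 0; 0 0 0 0 -1.3 0.8 0; 0 0 0 0 -1.6 1.1 0; 0 0 0 0 -1.6 1.1 0; 0 0 0 0 -1.6 1.1 0; 0 0 0 0 -1.6 1.1 0"}}

```text
t: 12.8
tool_pos: [0.4937, 0.0609, 0.1842]
ee_rot: [-0.075, 0.997, 0.0, 0.0]
contact_force: [-0.2, -0.5, -0.5]
gripper_width: 0.0001
```

Run:
```python
from h import *
from bench import observe
grab("side","s9")
obs=observe();R=show(obs);a=np.radians(8.6);ym=np.array([-np.sin(a),np.cos(a),0]);print((obs['tool_pos']-[.4951,.0535,0])@ym)
a=cv2.imread("pics/s9.png")[50:270,200:400]; cv2.imwrite("pics/s9c.png",cv2.resize(a,None,fx=2.7,fy=2.7,interpolation=cv2.INTER_CUBIC))
```

```text
t 12.85 pos [0.4937 0.0609 0.1842] yawx -171.36 tilt [ 4.e-04  1.e-04 -1.e+00] w 0.00011353329415027003 F [0.22 0.15 0.02]
0.0075074596382019194
```

View pics/s9c.png

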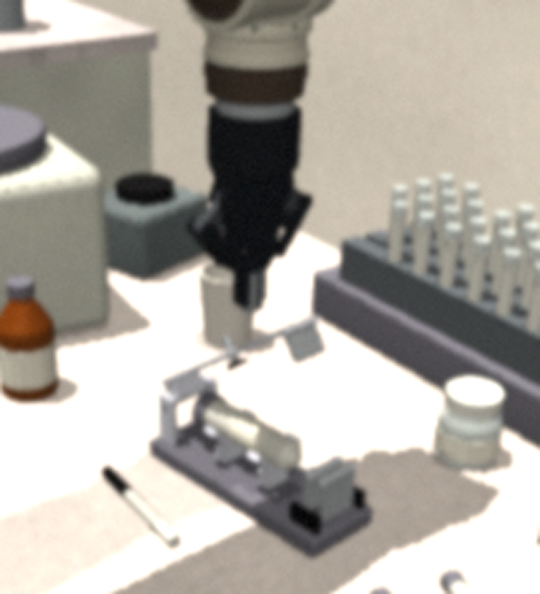

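{"fn": "drive_tool", "kwargs": {"moves": "0 0 0 0 -0.5 -0.5 0; 0 0 0 0 -1.5 -0.5 0; 0 0 0 0 -2.5 -0.5 0; 0 0 0 0 -3.5 -0.5 0; 0 0 0 0 -4.2 -0.5 0; 0 0 0 0 -4.2 0 0; 0 0 0 0 -4.2 0 0; 0 0 0 0 -4.2 0 0"}}

```text
t: 13.85
tool_pos: [0.5092, -0.0426, 0.1838]
ee_rot: [-0.076, 0.997, 0.0, -0.0]
contact_force: [0.4, -0.4, 0.4]
gripper_width: -0.0
```

Run:
```python
from h import *
from bench import observe
grab("side","s10");grab("wrist","w10")
obs=observe();R=show(obs);a=np.radians(8.6);ym=np.array([-np.sin(a),np.cos(a),0]);xm=np.array([np.cos(a),np.sin(a),0]);q=obs['tool_pos']-[.4951,.0535,0];print(q@xm,q@ym)
a=cv2.imread("pics/s10.png")[50:270,200:400]; cv2.imwrite("pics/s10c.png",cv2.resize(a,None,fx=2.7,fy=2.7,interpolation=cv2.INTER_CUBIC))
```

```text
t 13.95 pos [ 0.5094 -0.0426  0.1841] yawx -171.34 tilt [ 2.e-04  1.e-04 -1.e+00] w -3.560404712136648e-05 F [-0.01 -0.88 -0.01]
-0.0002550376969471962 -0.09718693308798425
```

View pics/s10c.png

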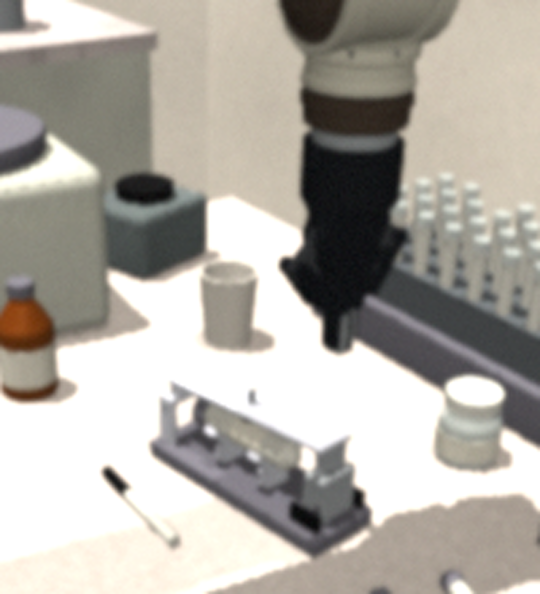

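View pics/w10.png

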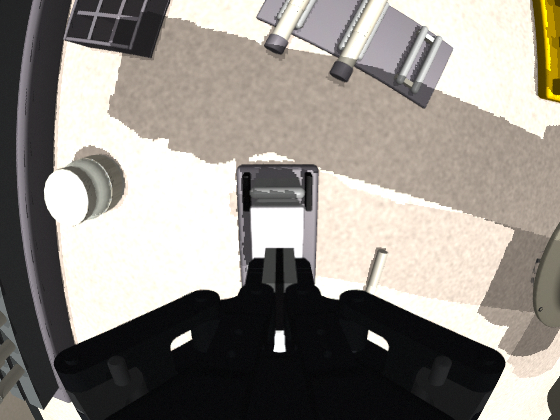

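The keeper is resting unlatched on the clip noses, with the fingers above its free end. I'll descend to contact and press.

{"fn": "drive_tool", "kwargs": {"moves": "0 0 0 0 0 1 0; 0 0 0 0 0 2 0; 0 0 0 0 0 2.8 0; 0 0 0 0 0 3.2 0; 0 0 0 0 0 3.4 0; 0 0 0 0 0 3.5 0; 0 0 0 0 0 3.6 0; 0 0 0 0 0 3.6 0"}}

```text
t: 14.95
tool_pos: [0.5099, -0.0433, 0.0962]
ee_rot: [-0.075, 0.997, -0.0, 0.001]
contact_force: [-4.8, -0.2, 11.9]
gripper_width: 0.0001
```

{"fn": "drive_tool", "kwargs": {"moves": "0 0 0 0 0 0.05 0; 0 0 0 0 0 0.1 0; 0 0 0 0 0 0.15 0; 0 0 0 0 0 0.2 0; 0 0 0 0 0 0.25 0; 0 0 0 0 0 0.3 0; 0 0 0 0 0 0.3 0"}}

```text
t: 15.82
tool_pos: [0.5097, -0.0431, 0.0866]
ee_rot: [-0.075, 0.997, 0.0, 0.0]
contact_force: [0.8, -1.0, 1.0]
gripper_width: 0.0002
```

{"fn": "drive_tool", "kwargs": {"moves": "0 0 0 0 0 0.05 0; 0 0 0 0 0 0.1 0; 0 0 0 0 0 0.16 0; 0 0 0 0 0 0.16 0; 0 0 0 0 0 0.16 0"}}

```text
t: 16.45
tool_pos: [0.51, -0.0432, 0.0852]
ee_rot: [-0.075, 0.997, -0.0, 0.002]
contact_force: [-6.2, -1.1, 23.7]
gripper_width: -0.0004
```

It reached the hard stop, at z = 0.085 m with 24 N. Retracting now, then I'll check.

{"fn": "drive_tool", "kwargs": {"moves": "0 0 0 0 0 -0.2 0; 0 0 0 0 0 -1 0; 0 0 0 0 0 -3 0; 0 0 0 1 0 -5 0; 0 0 0 3 0 -6 0; 0 0 0 5 0 -6 0; 0 0 0 5 0 -6 0; 0 0 0 5 0 -6 0"}}

```text
t: 17.45
tool_pos: [0.3861, -0.0619, 0.2323]
ee_rot: [-0.075, 0.997, 0.0, 0.0]
contact_force: [0.0, -0.1, -0.1]
gripper_width: 0.0003
```

Run:
```python
from h import *
from bench import observe
grab("side","s11");grab("wrist","w11")
obs=observe();R=show(obs)
a=cv2.imread("pics/s11.png")[170:260,240:350]; cv2.imwrite("pics/s11c.png",cv2.resize(a,None,fx=6,fy=6,interpolation=cv2.INTER_CUBIC))
```

```text
t 17.55 pos [ 0.3864 -0.0618  0.2319] yawx -171.37 tilt [-8.e-04  3.e-04 -1.e+00] w 0.000463953560571844 F [0.2  0.33 0.08]
```

View pics/s11c.png

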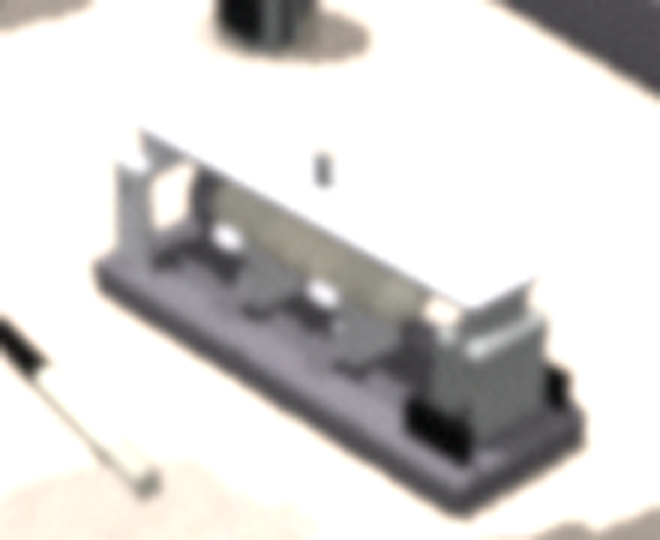

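View pics/w11.png

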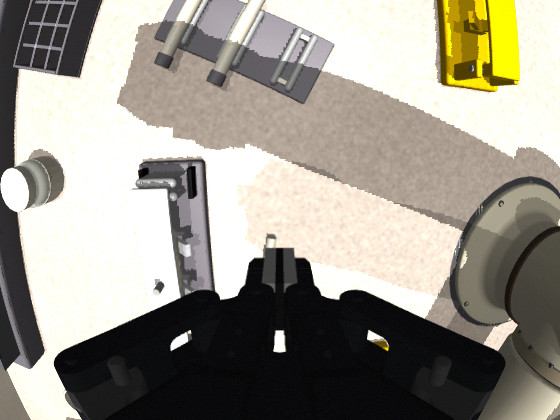

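Run:
```python
from h import *
c=load("s11.npz");a=np.radians(8.6);ym=np.array([-np.sin(a),np.cos(a),0]);xm=np.array([np.cos(a),np.sin(a),0]);C=np.array([.4951,.0535,0])
for th in (0,.015,.06):
  for s,o in ((.196,.018),(0.0,.018)):
    P=C+xm*-.02+ym*(.09-s*np.cos(th)+o*np.sin(th))+np.array([0,0,.062+s*np.sin(th)+o*np.cos(th)]); print(th,s,((proj(c,P)[0]-[240,170])*6).round(0))
```

```text
0 0.196 [467. 322.]
0 0.0 [137. 134.]
0.015 0.196 [467. 315.]
0.015 0.0 [137. 134.]
0.06 0.196 [466. 294.]
0.06 0.0 [136. 133.]
```

Run:
```python
from h import *
for n in ("s10","s11"):
    g=load(n+".npz")['img'].astype(int).sum(2)//3
    for col in (300,308,314): print(n,col,g[195:232,col].tolist())
```

```text
s10 300 [181, 179, 175, 169, 165, 164, 164, 164, 164, 164, 163, 160, 149, 125, 99, 86, 86, 88, 92, 91, 91, 95, 101, 103, 95, 85, 79, 78, 82, 82, 82, 82, 83, 81, 76, 65, 54]
s10 308 [179, 178, 178, 178, 178, 176, 170, 166, 165, 164, 164, 165, 164, 165, 166, 162, 149, 124, 100, 93, 91, 95, 99, 100, 100, 96, 86, 74, 56, 44, 42, 40, 41, 39, 39, 39, 40]
s10 314 [179, 177, 178, 178, 180, 179, 178, 171, 166, 164, 166, 166, 165, 166, 165, 164, 166, 166, 164, 151, 140, 150, 169, 177, 181, 179, 178, 173, 155, 136, 122, 104, 84, 69, 65, 65, 65]
s11 300 [179, 179, 179, 178, 183, 188, 191, 191, 191, 192, 192, 191, 192, 191, 186, 168, 137, 104, 92, 89, 88, 88, 86, 83, 81, 77, 76, 78, 80, 82, 81, 81, 82, 81, 75, 64, 52]
s11 308 [177, 177, 176, 177, 178, 180, 180, 179, 185, 190, 192, 192, 192, 192, 193, 191, 193, 192, 191, 180, 153, 121, 102, 99, 98, 94, 87, 76, 60, 50, 47, 48, 44, 40, 41, 38, 40]
s11 314 [176, 176, 177, 178, 178, 178, 179, 180, 179, 178, 175, 178, 187, 192, 192, 193, 193, 193, 193, 194, 194, 193, 186, 165, 144, 146, 164, 167, 151, 130, 124, 110, 89, 72, 65, 64, 63]
```

```bash
python3 -c "
from bench import order; print(order.job_done())"
```

```text
the job is handed in; nothing more can be done
None
```

I loaded the wide tube into the mixer, closed and latched the keeper, and handed the job in at about 17.6 s of the 54 s allowed. The hand-in gave no verdict.

- **Tube:** I lowered it into the V supports until it touched with about 5 N, then released it with the keeper still upright. The wrist camera put it within about 0.6 mm of centre across and 0.3 mm along the cradle. The ends of the barrel alone suggested a 4 mm sideways offset. I put that down to the viewing angle and trusted the barrel edges instead.
- **Keeper:** I tipped it over from behind until it fell onto the clip. I then pressed its free end until the force dropped from about 12 N to 1 N, which is the snap. It went on to a firm stop at 85 mm with 24 N, where 86 mm is nominal.
- **Latch after release:** The side view shows the free end about 3.1–3.9 px lower than in the unlatched rest. That corresponds to roughly 0.005 rad, within the 0.015 limit, but pixel noise is about as large as that margin. The firm stop is the stronger evidence.
- **Not checked:** I did not re-measure the tube after the keeper closed. The last side view shows it still lying in the supports under the bar.
- **Other things:** None of them showed any sign of having moved in the last pictures, though I did not measure them. The arm was clear of everything.

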